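# Clamp a glazed tile with the coaxial knobs of a bench press

### The job

A white glazed tile lies under the foot of the small green bench press. First turn only the wide outer knob clockwise to bring the foot down to just above the tile, not more than 5 mm off and without pressing on it; then turn only the small inner knob on top clockwise until you feel the foot's loose play close up and the tile is clamped with about 30 N, never anywhere near the 75 N that would crack the glaze. Let go of the knob with the tile still clamped in its place, and leave everything else on the bench alone.

Things in the scene. Friction and masses are not known exactly. Their poses are not given: they have to be found in the camera images.
- outer_knob (a joint): Turn of the wide black outer knob (coarse drive), rad; 0 = fully up, 2.0 = end stop, grows when turned CLOCKWISE seen from above. It lowers the spindle, and with it the foot and the inner knob, by 8 mm per rad; the outer knob itself stays at its height. Stiff: constant drag about 0.8 N m, so it stays where it is left.
- inner_knob (a joint): Turn of the small bare-metal inner knob (fine drive), rad; 0 = fully up, 4.5 = end stop; starts between 0 and 0.15; grows when turned CLOCKWISE seen from above. It lowers the foot (not the knob itself) 4 mm per rad, added to the outer drive. Constant drag about 0.3 N m (it stays where it is left, also under the clamp load); on top of the drag, each N of clamp force adds 0.004 N m of turning torque (30 N: 0.12 N m). Turning either knob does not turn the other.
- outer_grip (a point): Centre of the outer knob on the common vertical knob axis, half-way up the knob. Round, 60 mm across, 24 mm tall (12 mm above and below this point), fluted black plastic with a white line on top. 15 mm below its underside is the flat top of the press head (50 mm wide); between them there is only a boss 36 mm thick, so finger tips may reach up to 12 mm below the knob. Nothing of the press stands higher than the knobs.
- inner_grip (a point): Centre of the inner knob, on the same axis, half-way up the knob: round, 26 mm across, 18 mm tall (9 mm above and below this point), red line on top. Its underside is 20 mm above the top of the outer knob when the outer drive is fully up, 4 mm when fully down, and only a 14 mm thick stem lies between.
- press: Green bench press, fixed to the bench. Origin: underside of the base, on the knob axis; z up, x towards the column. Base 210 x 150 x 16 mm (from x -85 to +125 mm), cork bed on it 106 x 106 mm with its top at z = 30 mm, column at x 78 to 118 mm, head 50 mm wide from z 97 to 125 mm. Knobs: outer from z 140 to 164 mm, inner from z 184 to 202 mm when the outer drive is fully up, 8 mm lower per rad of the outer knob.
- foot: Orange round foot at the lower end of the spindle, 36 mm across, 10 mm tall; origin at the centre of its underside, on the knob axis. It sits loosely on the spindle: once it meets the tile it first gives way upward by a hidden play of 2 to 4 mm against about 4 N; then it is solid and the force rises steeply, by roughly 250 N per rad of the inner knob.
- foot_face (a point): Centre of the underside of the foot, the face that presses on the tile. Because of the play, the clamped position cannot be measured beforehand: it has to be felt at the inner knob (compare the turning torque of equal small turns before and after).
- tile: White glazed tile, 98 x 98 x 8 mm, loose on the cork bed; origin at the centre of its underside.
- tile_top (a point): Centre of the tile's upper face, z up.
- float_tool: Yellow float in the high tray of the steel caddy at the left. Bystander, leave alone.
- grout_rake: Red-handled grout rake in the low tray. Bystander, leave alone.
- wood_block: Wooden block in the low tray. Bystander, leave alone.
- stud_case: Blue plastic case with a press-stud catch in the low tray. Bystander, leave alone.
- mallet: Rubber mallet on the bench at the right. Bystander, leave alone.
- spacer_tub: White tub on the bench. Bystander, leave alone.
- spare_tile: Blue spare tile on the bench. Bystander, leave alone.
Not all that is in view belongs to the job. What is meant by the tile is not purple, and is the larger of those in its own colour.

How it is judged (in metres and radians):
On the way, in this order (a step that is already met when the one before it is completed fails the run):
1. the foot hangs just above the tile (at most 6 mm, no contact), brought there by the outer knob, the inner knob still near its upper end (z of foot_face in the frame of tile_top between 0.0002 and 0.006 m and contact force between foot and tile below 0.5 N and value of joint inner_knob below 0.25 rad), for 0.2 s.
2. the tile is clamped with 15 to 50 N by turning the inner knob (past 0.2 rad) (contact force between foot and tile between 15 and 50 N and value of joint inner_knob above 0.2 rad), for 0.2 s.
At the end, for the whole second after the job is handed in: The foot presses on the tile with 15 to 50 N, set with the inner knob (turned to beyond 0.2 rad); the tile lies on the bed within 12 mm of the knob axis; both knobs are at rest and released (all of step 2 and horizontal distance between tile and press below 0.012 m and velocity of joint each of inner_knob, outer_knob below 0.05 rad/s); the robot touches nothing.
It fails at once if the tile is pressed with more than 75 N (glaze cracked) (contact force between foot and tile above 75 N).
It fails at once if the tile is pressed (over 10 N) while the outer knob is being turned down (contact force between foot and tile above 10 N and velocity of joint outer_knob above 0.15 rad/s).
It fails at once if another thing on the bench is moved by more than 20 mm (distance of any of float_tool, grout_rake, wood_block, stud_case, mallet, spacer_tub, spare_tile from where it was at the start of the episode above 0.02 m).
It also fails if it takes over 69 s, if anything falls off the work surface, if the arm or the gripper's body presses on something with over 40 N, if the wrist force passes 120 N, or if a joint passes its speed limit or range.

### The arm

A 7-joint arm with a two-finger parallel gripper is mounted at the origin on the work surface. World frame = base frame: x ahead of the robot, y to its left, z up, the work surface at z = 0. Lengths are in mm, angles in rad, forces in N, time in s.
With the tool pointing down it reaches from about 400 to 875 mm from the base axis. Payload 4.4 kg.
Tool frame: the origin (TCP) lies at the very end of the fingers, on their centre line; the grasp point (between the pads) lies 19 mm behind it; z points along the fingers, y is the line along which they close (so a half turn about z gives the same grasp; the last joint's range is limited). The gripper opens to 85 mm and grips with 20 to 120 N. Pads are 22 mm wide; open, the fingers measure 114 mm over their backs; the gripper's body (76 mm by 85 mm) begins 54 mm behind the grasp point. The pads swing forward as they close: fully open they stand 13 mm farther back than shut.
Start: joints at [-1.405, 0.628, 0.038, 1.517, -0.027, 0.996, -0.02], TCP at [149.299, 632.635, 231.313] pointing down, gripper open.
Joint ranges: [-3.06, 3.06], [-0.37, 2.12], [-1.25, 1.32], [0.18, 2.47], [-1.1, 4.24], [0.23, 1.98], [-2.94, 2.94]. Speed limits (rad/s): [2.57, 2.57, 3.14, 3.14, 3.14, 3.14, 3.14].

### API

Orientations are given as [roll, pitch, yaw] about the fixed x, y, z axes, in that order (R = Rz(yaw) Ry(pitch) Rx(roll)).
In Python, from cell import sensors, get_image, camera_params, order gives the robot as it stands.
- The arm moves only by the shell command python3 -m inch 'ROWS' [OPENING]. ROWS is JSON, a list that holds one entry, the list of rows, each a list of 4 numbers: the shift along the tool's x, y, z in cm, then the turn about the tool's z in degrees. A call has 1 to 8 rows; each row is the pose to reach, as a shift and turn from the pose commanded when the call began, along the tool's axes at that moment; what a row does not reach only later rows make up. A row lasts 1/12 s, in which the tool goes at most 41.7 mm and 7.16 degrees, less where a joint would pass 70% of its speed; a pose out of reach is approached as far as the arm can. A call with a gripper value outside its range is refused whole. OPENING is the finger opening in cm, from 0 to 8.54, set as the call begins (- or left out, the last holds). The fingers move at their own pace and stop on an object; the grip force is fixed at half the most. Time passes only in rows, so rows that repeat a pose let the fingers close. It gives the time, the measured TCP pose, the force, the opening and the grip force at its end, in the units of the state.
- sensors.read_state(): the state, without advancing time (a new reading comes with each control period).
- get_image(name): name is "scene" or "top" or "wrist"; returns the picture (384x512x3 uint8, blue, green, red); there is no depth.
- camera_params(name): a dict with "mtx" (3x3 intrinsics, pixels), "rvec" (rotation vector, rad) and "tvec" (3), from world to camera coordinates, as OpenCV has them. Camera axes: x right, y down, z forward; pixel columns grow to the right and rows downward; lengths in mm; the calibration is good to about 2 mm. A picture is of the moment at which its call begins: read the wrist's pose just before it. camera_params takes no time and is no camera call; for the wrist camera it gives the pose at the moment of the call.
- order.finish_job(): hands the job in; it is judged then, once.
The state is a dict: "clock": time; "qpos": joint angles; "qd": joint speeds; "tau": joint torques, N m; "eef_pos": TCP position; "tool_rot": TCP orientation; "force": force on the tool from outside, world axes, zero at the start; "torque": the same for the moment, N m; "width": finger opening in mm; "gripper_force": force on a finger pad.
Only numpy, scipy, OpenCV 4.12 (cv2) and the standard library are available. Lean on these libraries where they do the work, as an engineer would, in place of code of your own. Each camera call takes 0.05 s, during which the arm holds its last target. There are 200 camera calls.

## Working session

There is one attempt and no reset: what is moved stays moved. The work goes in short steps, Python scripts to look and compute and a shell command to move; the robot and the scene stay as the last step left them, time stands still between calls to the robot, and variables do not carry over. Pictures are saved under pics/ and viewed, at most 10 in all, crops included, and the job is handed in when it is done.

```bash
ls; mkdir -p pics; python3 - <<'E'
from cell import sensors,get_image,camera_params
import cv2
s=sensors.read_state();print(s)
a=get_image("scene");b=get_image("top")
cv2.imwrite("pics/s0.png",a);cv2.imwrite("pics/t0.png",b)
for n in("scene","top","wrist"):print(n,camera_params(n))
E
```

```text
pics
{'clock': 0.0, 'qpos': array([-1.40478348,  0.62934737,  0.03841265,  1.51839023, -0.02701531,
        0.99632076, -0.02002961]), 'qd': array([ 0.00104804,  0.0003828 ,  0.00066432,  0.00046936, -0.00049783,
        0.00041387, -0.00146721]), 'tau': array([ 3.37352312e-04, -5.63415062e+01,  1.22609261e+00, -1.93446118e+01,
        1.09428767e-02,  1.03634759e-02,  1.88023165e-06]), 'eef_pos': array([149.13549381, 631.99598059, 230.38065567]), 'tool_rot': array([-3.13964375e+00, -3.53382236e-06,  2.90976506e+00]), 'force': array([ 1.13540887, -0.3330308 ,  0.23530773]), 'torque': array([-0.01417582, -0.03493433, -0.031868  ]), 'gripper_force': 0.0, 'width': 85.18760706202497}
scene {'mtx': array([[421.69217354,   0.        , 261.16521442],
       [  0.        , 421.69217354, 185.84768713],
       [  0.        ,   0.        ,   1.        ]]), 'rvec': array([ 1.49629164,  2.10563203, -0.81142041]), 'tvec': array([ 101.3407944 , -318.78626953, 1648.2482977 ])}
top {'mtx': array([[365.28210535,   0.        , 252.89741769],
       [  0.        , 365.28210535, 189.11566165],
       [  0.        ,   0.        ,   1.        ]]), 'rvec': array([ 2.17356721, -2.13997086,  0.09443481]), 'tvec': array([  83.89393502,  578.82621022, 1170.83709766])}
wrist {'mtx': array([[281.82885704,   0.        , 255.13904298],
       [  0.        , 281.82885704, 189.19068937],
       [  0.        ,   0.        ,   1.        ]]), 'rvec': array([-2.27886168, -1.80460879, -0.25821634]), 'tvec': array([-649.96441823,  -37.15225941,  377.01058434])}
```

View pics/s0.png

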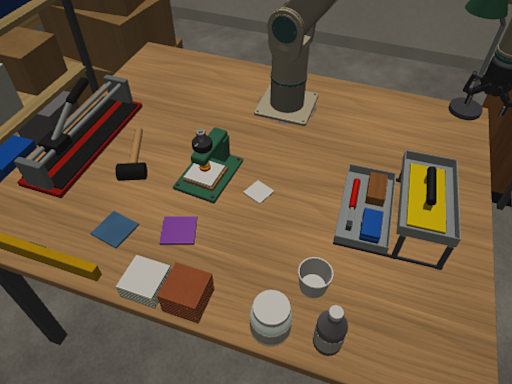

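View pics/t0.png

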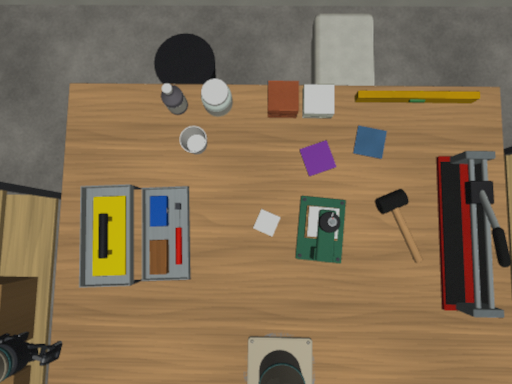

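The scene view shows the press near (203,155), with the mallet at (132,165). In the top view the knobs are near (330,221). I'll zoom in on both.

```bash
python3 - <<'E'
import cv2,numpy as np
a=cv2.imread("pics/s0.png")[120:200,165:250];b=cv2.imread("pics/t0.png")[190:270,285:370]
f=lambda i:cv2.resize(i,(400*85//85,376),interpolation=cv2.INTER_CUBIC)
cv2.imwrite("pics/c0.png",cv2.convertScaleAbs(np.hstack([f(a),f(b)]),alpha=1.6))
E
```

```text
(no output)
```

View pics/c0.png

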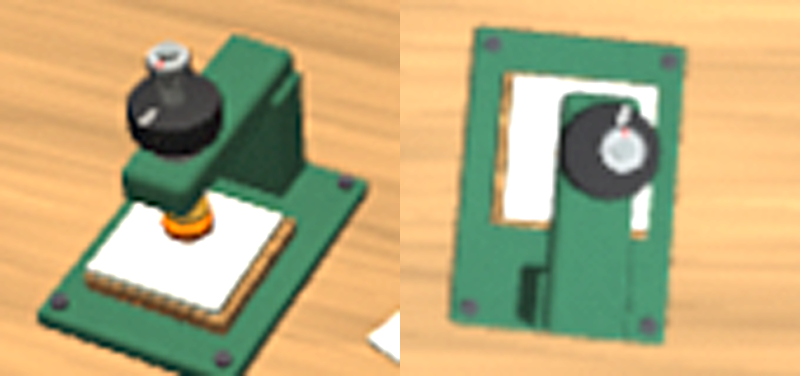

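```bash
cat > h.py <<'E'
import cv2,numpy as np
from cell import sensors,get_image,camera_params
def P(c):
    R=cv2.Rodrigues(c["rvec"])[0];return c["mtx"]@np.c_[R,c["tvec"]]
def tri(*obs):  # (params,uv)
    A=[]
    for c,(u,v) in obs:
        p=P(c);A+=[u*p[2]-p[0],v*p[2]-p[1]]
    X=np.linalg.svd(np.array([a/np.linalg.norm(a[:3]) for a in A]))[2][-1];return X[:3]/X[3]
def onz(c,uv,z):
    p=P(c);A=np.array([uv[0]*p[2]-p[0],uv[1]*p[2]-p[1]])
    return np.r_[np.linalg.solve(A[:,:2],-A[:,3]-A[:,2]*z),z]
E
python3 - <<'E'
from h import *
np.set_printoptions(precision=1,suppress=True)
s,t=camera_params("scene"),camera_params("top")
S=lambda x,y:(165+(x+.5)*85/400-.5,120+(y+.5)*80/376-.5); T=lambda x,y:(285+(x-400+.5)*85/400-.5,190+(y+.5)*80/376-.5)
print("inner top",tri((s,S(168,54)),(t,T(624,147))))
print("outer top",tri((s,S(174,103)),(t,T(610,150))))
print("inner@202",onz(s,S(168,54),202),onz(t,T(624,147),202)," outer@164",onz(s,S(174,103),164),onz(t,T(610,150),164))
C=[onz(t,T(*p),16) for p in((475,28),(687,47),(663,342),(450,322))];print(np.array(C))
print("base S",onz(s,S(38,318),16),onz(s,S(368,185),16))
print("tile S@38",[onz(s,S(*p),38) for p in((85,268),(218,312),(297,217))])
print("tile T@38",[onz(t,T(*p),38) for p in((510,75),(657,87),(502,220),(650,232))])
print("foot bottom", onz(s,S(189,238),38))
E
```

```text
inner top [ 473.4 -133.6  200.5]
outer top [ 472.6 -133.5  159.6]
inner@202 [ 475.1 -132.9  202. ] [ 473.3 -133.1  202. ]  outer@164 [ 477.1 -131.8  164. ] [ 472.3 -132.   164. ]
[[ 559.9  -65.4   16. ]
 [ 548.7 -214.2   16. ]
 [ 343.8 -195.6   16. ]
 [ 354.8  -48.7   16. ]]
base S [ 556.1 -210.    16. ] [362.3 -48.   16. ]
tile S@38 [array([ 522. , -189.1,   38. ]), array([529.1, -89.5,  38. ]), array([429.6, -74.1,  38. ])]
tile T@38 [array([525.6, -87.2,  38. ]), array([ 518.9, -188.2,   38. ]), array([426. , -81.8,  38. ]), array([ 419.6, -182.6,   38. ])]
foot bottom [ 473.  -135.4   38. ]
```

Both views agree: the knob axis is at about (473.5, -133). The inner knob top measures about 201 and should be 202, so the drive is fully up. The tile is centred under the axis. I'll move via a waypoint.

```bash
python3 -m inch '[[[-20,-11,-10,0],[-20,-11,-10,0],[-20,-11,-10,0],[-20,-11,-10,0],[-20,-11,-10,0],[-20,-11,-10,0],[-20,-11,-10,0],[-20,-11,-10,0]]]' 8.54; python3 -m inch '[[[-19,-11,0,0],[-19,-11,0,0],[-19,-11,0,0],[-19,-11,0,0],[-19,-11,0,0],[-19,-11,0,0],[-19,-11,0,0],[-19,-11,0,0]]]'; python3 -c "
from h import *
s=sensors.read_state();print(s['qpos'],s['eef_pos'],s['tool_rot'])"
```

```text
clock: 0.77
eef_pos: [321.4, 477.9, 332.3]
tool_rot: [3.14, 0.001, 2.904]
force: [-1.3, -0.3, -0.2]
width: 85.3
gripper_force: 0.0
clock: 1.43
eef_pos: [477.3, 329.9, 330.3]
tool_rot: [-3.141, -0.002, 2.91]
force: [-1.1, 0.2, -0.2]
width: 85.2
gripper_force: 0.0
[-0.72149791  0.43486513  0.1052364   1.58148915 -0.05058073  1.12965813
  0.73517658] [477.28949105 329.94636642 330.29104575] [-3.14118625e+00 -2.29263765e-03  2.91027328e+00]
```

```bash
python3 -m inch '[[[-5.1,-22.6,0,0],[-5.1,-22.6,0,0],[-5.1,-22.6,0,0],[-5.1,-22.6,0,0],[-5.1,-22.6,0,0],[-5.1,-22.6,0,0],[-5.1,-22.6,0,0],[-5.1,-22.6,0,0]]]' >/dev/null; python3 -m inch '[[[-5.1,-22.6,0,0],[-5.1,-22.6,0,0],[-5.1,-22.6,0,0],[-5.1,-22.6,0,0],[-5.1,-22.6,0,0],[-5.1,-22.6,0,0],[-5.1,-22.6,0,0],[-5.1,-22.6,0,0]]]'; python3 -c "
from h import *
import pickle
s=sensors.read_state();c=camera_params('wrist');i=get_image('wrist');print(s['qpos'],s['eef_pos'],s['tool_rot'])
pickle.dump((s,c),open('w1.pkl','wb'));R=cv2.Rodrigues(c['rvec'])[0];print(-R.T@c['tvec'],R[2])
p=P(c)@np.array([473.5,-133,202,1]);print(p[:2]/p[2])
cv2.imwrite('pics/w1.png',i)"
```

```text
clock: 2.77
eef_pos: [474.6, -132.3, 330.9]
tool_rot: [3.14, -0.001, 2.912]
force: [1.0, 0.8, -0.4]
width: 85.3
gripper_force: 0.0
[ 0.01027204  0.29958157  0.27398209  1.80684043 -0.0938499   1.04833247
  1.6605207 ] [ 474.63963572 -132.31425638  330.85260687] [ 3.14019922e+00 -6.39934013e-04  2.91170969e+00]
[ 406.0816784  -116.05694515  472.37458834] [ 0.27358529 -0.06129309 -0.95989283]
[253.24066402 180.0165217 ]
```

View pics/w1.png

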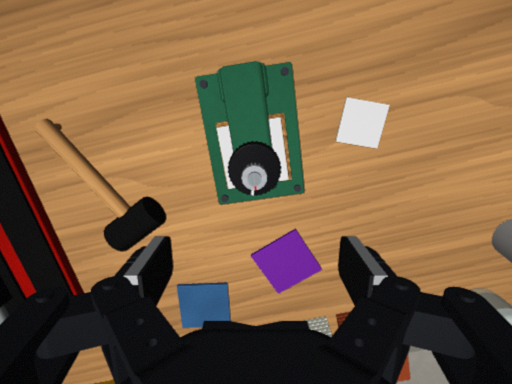

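The wrist view shows the inner knob top at (254,178), within about 2 px of the predicted (253,180). The outer knob is around (255,168). The axis is therefore about (473,-133). Now descending over the outer knob.

```bash
python3 -m inch '[[[0.1,-0.1,4,0],[0.1,-0.1,8,0],[0.1,-0.1,12,0],[0.1,-0.1,15,0],[0.1,-0.1,17,0],[0.1,-0.1,18.5,0],[0.1,-0.1,19.3,0],[0.1,-0.1,19.5,0]]]'; python3 -m inch '[[[0,0,0,0],[0,0,0,0],[0,0,0,0]]]';  python3 -c "
from h import *
s=sensors.read_state();print(s['force'],s['torque'],s['eef_pos'])
a=get_image('scene');cv2.imwrite('pics/s1.png',cv2.resize(a[110:190,160:250],(720,640)[:2] if 0 else (675,600),interpolation=cv2.INTER_CUBIC))"
```

```text
clock: 3.48
eef_pos: [472.5, -132.0, 134.9]
tool_rot: [3.14, -0.003, 2.914]
force: [-0.3, 0.3, 0.2]
width: 85.6
gripper_force: 0.0
clock: 3.73
eef_pos: [473.5, -134.9, 137.3]
tool_rot: [3.141, 0.002, 2.911]
force: [0.2, -0.5, -0.2]
width: 85.7
gripper_force: 0.0
[ 0.20654    -0.47419697 -0.21065527] [ 0.01122389 -0.00743977 -0.05401301] [ 473.49483991 -134.85254465  137.32002881]
```

View pics/s1.png

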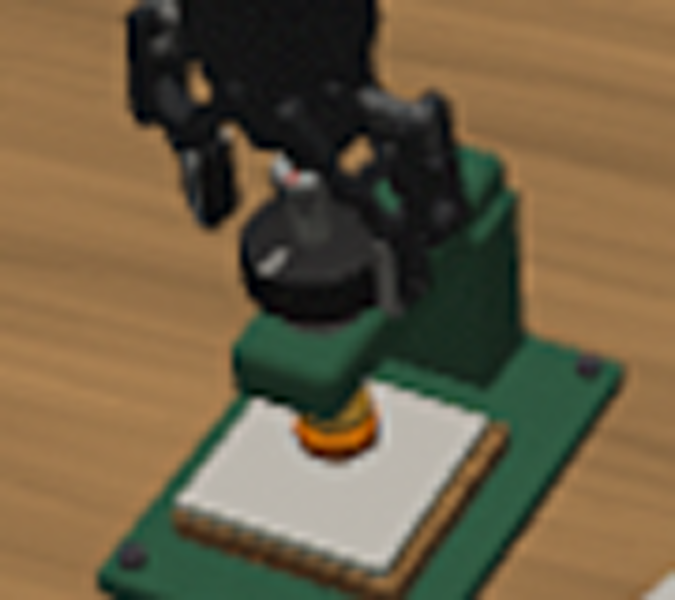

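The fingers now straddle the outer knob with room on both sides. The foot's lower edge is at crop (337,460), above the tile. Next I'll estimate the foot gap, correcting the scene calibration with the base corners.

```bash
python3 - <<'E'
from h import *
np.set_printoptions(precision=2,suppress=True)
s=camera_params("scene");p=P(s)
pr=lambda X:(lambda q:q[:2]/q[2])(p@np.r_[X,1])
O=np.array([473,-133,0.]);ya=np.deg2rad(175.3);R=np.array([[np.cos(ya),-np.sin(ya),0],[np.sin(ya),np.cos(ya),0],[0,0,1]])
W=lambda *x:O+R@np.array(x,float)
th=np.linspace(0,2*np.pi,90)
def ell(r,z): return np.array([pr(W(r*np.cos(t),r*np.sin(t),z)) for t in th])
i=cv2.imread("pics/s0.png").astype(int)
print("base L",pr(W(-85,75,16)),"R",pr(W(125,-75,16)),"seen",(165+38/4.706,120+318/4.7),(165+368/4.706,120+185/4.7))
print("tile",[pr(W(x,y,38)) for x,y in((-49,49),(-49,-49),(49,-49))],"seen",[(165+x/4.706,120+y/4.7) for x,y in((85,268),(218,312),(297,217))])
k=ell(13,202);print("inner top box",k.min(0),k.max(0))
k=ell(30,164);print("outer top box",k.min(0),k.max(0)); k=ell(30,140);print("outer low max",k.max(0))
for g in(0,4,8,12,16): k=ell(18,38+g);print(g,"foot box",k.min(0),k.max(0), k[k[:,1].argmax()])
for c in(203,204,205,206,207):print(c,[tuple(i[r,c]) for r in range(164,175)])
print([tuple(i[166,c]) for c in range(198,213)])
E
```

```text
base L [172.   185.89] R [243.61 157.47] seen (173.07479813004676, 187.6595744680851) (243.19804504887378, 159.36170212765958)
tile [array([184.19, 175.97]), array([211.76, 185.38]), array([226.15, 165.03])] seen [(183.06204844878877, 177.02127659574467), (211.3238419039524, 186.38297872340425), (228.11092222694433, 166.17021276595744)]
inner top box [196.07 127.78] [205.08 133.58]
outer top box [191.61 133.96] [211.93 147.37]
outer low max [212.53 153.4 ]
0 foot box [199.77 166.45] [211.11 174.48] [205.2  174.48]
4 foot box [199.65 165.57] [211.02 173.6 ] [205.09 173.6 ]
8 foot box [199.53 164.68] [210.92 172.71] [204.98 172.71]
12 foot box [199.4  163.78] [210.82 171.82] [204.87 171.82]
16 foot box [199.28 162.89] [210.73 170.92] [204.76 170.92]
203 [(np.int64(31), np.int64(39), np.int64(21)), (np.int64(30), np.int64(34), np.int64(7)), (np.int64(31), np.int64(67), np.int64(86)), (np.int64(23), np.int64(62), np.int64(86)), (np.int64(8), np.int64(97), np.int64(178)), (np.int64(6), np.int64(76), np.int64(150)), (np.int64(0), np.int64(22), np.int64(71)), (np.int64(103), np.int64(112), 
[... 2143 characters left out ...]
4(179), np.int64(184))]
[(np.int64(166), np.int64(179), np.int64(195)), (np.int64(92), np.int64(129), np.int64(186)), (np.int64(0), np.int64(69), np.int64(128)), (np.int64(20), np.int64(59), np.int64(81)), (np.int64(26), np.int64(58), np.int64(71)), (np.int64(31), np.int64(67), np.int64(86)), (np.int64(32), np.int64(70), np.int64(88)), (np.int64(30), np.int64(78), np.int64(100)), (np.int64(34), np.int64(81), np.int64(105)), (np.int64(22), np.int64(66), np.int64(90)), (np.int64(8), np.int64(79), np.int64(138)), (np.int64(0), np.int64(77), np.int64(162)), (np.int64(109), np.int64(115), np.int64(139)), (np.int64(184), np.int64(189), np.int64(188)), (np.int64(172), np.int64(180), np.int64(185))]
```

The foot gap is large, roughly 15-20 mm. Closing on the outer knob.

```bash
python3 -m inch '[[[0,0,0,0],[0,0,0,0],[0,0,0,0],[0,0,0,0],[0,0,0,0],[0,0,0,0],[0,0,0,0],[0,0,0,0]]]' 5.0; python3 -c "
from h import *
s=sensors.read_state();print(s['force'],s['torque'],s['eef_pos'])"
```

```text
clock: 4.45
eef_pos: [473.5, -133.1, 137.6]
tool_rot: [3.138, 0.001, 2.91]
force: [-0.3, 5.1, 10.7]
width: 58.6
gripper_force: 62.1
[-0.32344771  5.14675383 10.71896775] [ 1.35204061  0.06764542 -0.16637225] [ 473.52086775 -133.12096122  137.56353755]
```

```bash
python3 -m inch '[[[0,0,0,6],[0,0,0,12],[0,0,0,18],[0,0,0,24],[0,0,0,30],[0,0,0,36],[0,0,0,40],[0,0,0,40]]]'; python3 -c "
from h import *
s=sensors.read_state();print(s['force'],s['torque'],s['qpos'])
a=get_image('scene');cv2.imwrite('pics/s2.png',cv2.resize(a[110:190,160:250],(675,600),interpolation=cv2.INTER_CUBIC))
for c in (203,204,205,206):print([int(a[r,c].min()) for r in range(166,177)],[int(a[r,c].max()) for r in range(166,177)])"
```

```text
clock: 5.12
eef_pos: [472.7, -134.4, 137.5]
tool_rot: [3.14, -0.001, 2.21]
force: [-2.3, 3.2, 12.5]
width: 58.3
gripper_force: 62.5
[-2.30712386  3.20314953 12.49193622] [ 0.61920773  0.51292409 -0.36462853] [-0.05136326  0.5820138   0.40111711  2.05262293 -0.4038069   0.58187777
  1.2711388 ]
[36, 37, 24, 7, 7, 0, 21, 158, 181, 174, 174] [129, 135, 86, 179, 173, 96, 80, 170, 191, 188, 187]
[36, 36, 27, 7, 8, 0, 26, 161, 182, 175, 174] [130, 136, 71, 175, 172, 95, 83, 172, 193, 187, 187]
[41, 35, 26, 7, 8, 0, 46, 161, 180, 174, 173] [133, 130, 74, 176, 172, 95, 90, 173, 191, 187, 187]
[43, 31, 19, 8, 7, 0, 72, 163, 180, 174, 173] [142, 115, 92, 185, 159, 79, 106, 176, 191, 187, 186]
```

View pics/s2.png

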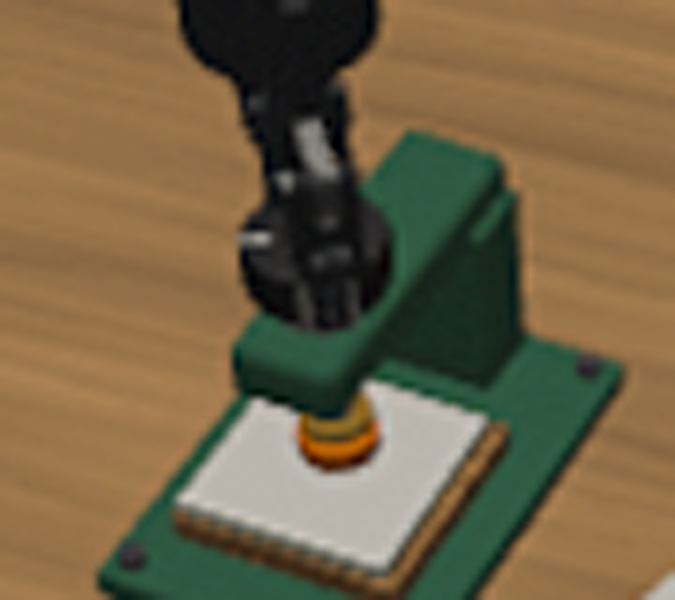

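Knob turned 40°. The foot's edge dropped about 1.26 px, or 5.6 mm, as expected. Now I'll pin down the row offset by measuring the knob and tile edges at sub-pixel level in the first image.

```bash
python3 - <<'E'
from h import *
np.set_printoptions(precision=2,suppress=True,linewidth=160)
i=cv2.imread("pics/s0.png").astype(int);t=cv2.imread("pics/t0.png")
for c in(199,200,201,202):print(c,"inner B",i[124:140,c,0],"R",i[124:140,c,2])
for c in(196,198,206,208):print(c,"outer G",i[140:160,c,1])
for n,im,w,off in(("scene",cv2.imread("pics/s0.png"),(155,200,170,240),0),("top",t,(190,245,290,350),0)):
    r0,r1,c0,c1=w;a=cv2.resize(im[r0:r1,c0:c1],None,fx=8,fy=8,interpolation=cv2.INTER_CUBIC)
    m=(a.min(2)>(100)).astype(np.uint8);n_,l,st,_=cv2.connectedComponentsWithStats(m)
    k=1+st[1:,4].argsort()[::-1][:2]
    for kk in k:
        cs=cv2.findContours((l==kk).astype(np.uint8),0,cv2.CHAIN_APPROX_NONE)[0][0]
        h=cv2.approxPolyDP(cs,12,True)[:,0]
        px=(h+.5)/8-.5+[c0,r0];cam=camera_params(n)
        print(n,st[kk,4]);print(np.c_[px,[onz(cam,q,38)[:2] for q in px]])
E
```

```text
199 inner B [ 74  73  73  71  74 114 130  93  44  93  96  61  37  40  46  53] R [152 151 150 152 150 128 124  92  66 152 128  62  38  42  50  56]
200 inner B [ 74  74  71  71  90 119 128 100  60 130 116  57  38  37  40  54] R [151 151 149 152 142 126 124 101  59 131 118  59  40  39  42  58]
201 inner B [ 72  73  72  71  86 118 127  92  71 134 110  50  35  42  42  53] R [148 151 149 152 144 127 123  92  73 138 114  53  37  45  45  56]
202 inner B [ 71  73  72  71  75 113 126  89 101 136  94  42  43  51  49  50] R [147 152 150 151 151 134 124  90 106 140  98  45  46  54  52  55]
196 outer G [ 40  39  36  67 117 117  68  19  14  12  15   4  74  91  89  86  89  82  71  53]
198 outer G [42 38 37 63 50 36 46 32 15 21 20  9 11 68 89 89 87 87 81 65]
206 outer G [41 42 42 44 46 48 35 15 14 16 12 13 23 72 88 87 82 73 59 45]
208 outer G [42 41 44 44 48 33 17 13 15 14 11 44 79 85 77 66 52 40 36 32]
scene 34999
[[ 224.31  165.19  430.82  -85.45]
 [ 208.94  160.31  426.67 -141.26]
 [ 209.94  168.44  459.96 -123.14]
 [ 204.06  171.44  478.59 -135.29]
 [ 199.69  169.31  474.55 -152.35]
 [ 198.44  164.31  455.11 -165.66]
 [ 193.69  162.69  453.42 -183.29]
 [ 182.94  176.31  520.48 -188.9 ]
 [ 210.31  185.56  528.05  -92.06]]
top 26028
[[ 338.81  207.94  519.46 -186.93]
 [ 309.19  205.44  526.1   -91.11]
 [ 306.81  236.06  427.19  -83.49]
 [ 316.69  235.56  429.33 -115.21]
 [ 319.69  209.69  512.82 -125.09]
 [ 333.81  210.31  511.5  -170.72]
 [ 338.31  216.19  492.73 -185.09]]
top 4703
[[ 332.56  212.06  505.77 -166.65]
 [ 327.44  220.81  477.24 -149.95]
 [ 331.06  226.19  460.14 -161.52]
 [ 336.44  222.31  472.88 -178.89]
 [ 335.81  219.06  483.32 -176.96]
 [ 331.19  216.81  490.34 -162.11]]
```

Gap is now about 10.5 mm ± 2. Turning another 48° (6.7 mm).

```bash
python3 -m inch '[[[0,0,0,7],[0,0,0,14],[0,0,0,21],[0,0,0,28],[0,0,0,35],[0,0,0,42],[0,0,0,48],[0,0,0,48]]]';python3 -m inch '[[[0,0,0,0],[0,0,0,0],[0,0,0,0]]]'; python3 -c "
from h import *
s=sensors.read_state();print(s['force'],s['torque'],s['qpos'])
a=get_image('scene');cv2.imwrite('pics/s3.png',cv2.resize(a[110:190,160:250],(675,600),interpolation=cv2.INTER_CUBIC))
for c in (203,204,205,206):print([int(a[r,c].min()) for r in range(166,178)],[int(a[r,c].max()) for r in range(166,178)])"
```

```text
clock: 5.83
eef_pos: [470.9, -134.9, 137.5]
tool_rot: [-3.139, -0.001, 1.369]
force: [-8.3, 2.1, 18.1]
width: 58.4
gripper_force: 63.5
clock: 6.08
eef_pos: [470.9, -134.8, 137.5]
tool_rot: [-3.14, -0.003, 1.37]
force: [-7.3, 2.4, 16.3]
width: 58.5
gripper_force: 63.5
[-7.32410988  2.43729611 16.25983493] [ 0.43904468  1.25191473 -0.78212386] [-0.20133193  0.63589369  0.64439264  2.05873731 -0.6329138   0.65224782
  0.67016801]
[42, 55, 42, 31, 11, 8, 4, 0, 149, 181, 177, 175] [55, 101, 140, 99, 131, 198, 135, 59, 159, 193, 190, 188]
[46, 53, 41, 31, 15, 8, 6, 0, 117, 170, 179, 176] [55, 85, 137, 102, 106, 191, 137, 56, 131, 182, 191, 189]
[45, 52, 43, 30, 16, 8, 6, 0, 117, 170, 178, 175] [54, 84, 138, 101, 105, 192, 136, 54, 131, 183, 191, 187]
[57, 49, 42, 30, 10, 8, 4, 0, 133, 175, 177, 176] [65, 103, 141, 93, 133, 188, 125, 52, 145, 187, 190, 189]
```

View pics/s3.png

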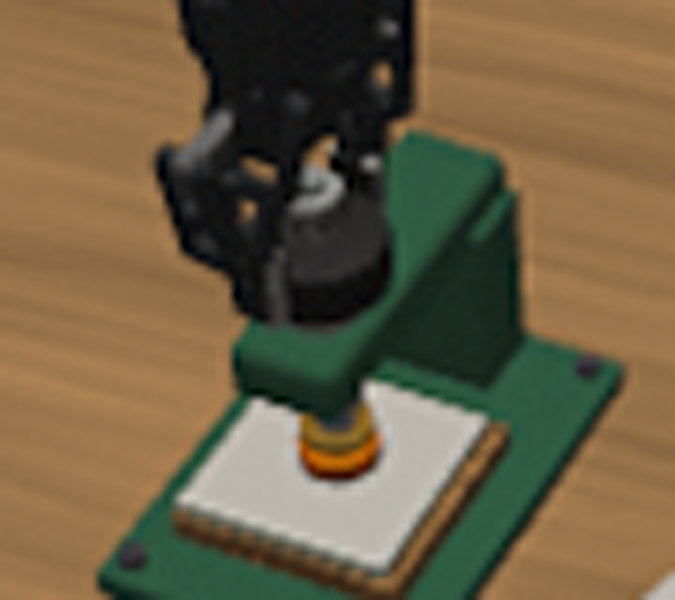

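The foot is still moving freely. Its edge is at row 173.8, so the gap is about 4 ± 2 mm. Turning 10° more.

```bash
python3 -m inch '[[[0,0,0,4],[0,0,0,7],[0,0,0,10],[0,0,0,10],[0,0,0,10],[0,0,0,10]]]'; python3 -c "
from h import *
for k in range(2):
  a=get_image('scene')
  for c in (203,204,205,206):print([int(a[r,c].min()) for r in range(172,178)])
s=sensors.read_state();print(s['force'],s['torque'],s['eef_pos'],s['tool_rot'])"
```

```text
clock: 6.63
eef_pos: [470.5, -134.7, 137.5]
tool_rot: [-3.139, -0.002, 1.199]
force: [-8.9, 2.8, 17.3]
width: 58.5
gripper_force: 63.6
[6, 0, 106, 168, 179, 175]
[7, 0, 72, 163, 181, 176]
[7, 0, 71, 164, 181, 176]
[6, 0, 88, 165, 180, 176]
[6, 0, 104, 168, 181, 176]
[7, 0, 72, 163, 181, 176]
[7, 0, 72, 163, 181, 175]
[6, 0, 89, 165, 180, 176]
[-8.19865667  2.6309411  18.04308492] [ 0.37428186  1.38626878 -0.04211267] [ 470.53146662 -134.72951473  137.48028862] [-3.13854237e+00 -1.93240242e-03  1.19865744e+00]
```

Gap is about 3 mm with the foot free, edge at row 174.08. I'm releasing, rising to the inner knob, and turning the wrist back for range.

```bash
python3 -m inch '[[[0,0,0,0],[0,0,0,0],[0,0,0,0],[0,0,0,0],[0,0,0,0],[0,0,0,0],[0,0,0,0],[0,0,0,0]]]' 8.54;  python3 -m inch '[[[-0.05,-0.05,-1,0],[-0.2,-0.2,-2.5,0],[-0.2,-0.2,-4,0],[-0.2,-0.2,-5,0],[-0.2,-0.2,-5,-7],[-0.2,-0.2,-5,-14],[-0.2,-0.2,-5,-21],[-0.2,-0.2,-5,-28]]]';python3 -m inch '[[[0,0,0,-7],[0,0,0,-14],[0,0,0,-21],[0,0,0,-28],[0,0,0,-35],[0,0,0,-42],[0,0,0,-49],[0,0,0,-56]]]';python3 -m inch '[[[0,0,0,-7],[0,0,0,-14],[0,0,0,-14],[0,0,0,-14],[0,0,0,-14]]]'; python3 -c "
from h import *
s=sensors.read_state();c=camera_params('wrist');i=get_image('wrist');a=get_image('scene')
print(s['qpos'],s['force'],s['torque'])
for c_ in (204,205):print([int(a[r,c_].min()) for r in range(172,178)])
p=P(c)@np.array([471,-134,188.3,1]);print(p[:2]/p[2])
cv2.imwrite('pics/w2.png',i)"
```

```text
clock: 7.4
eef_pos: [472.6, -135.2, 136.2]
tool_rot: [-3.141, 0.0, 1.199]
force: [0.7, 0.3, 0.1]
width: 85.5
gripper_force: 0.0
clock: 8.07
eef_pos: [470.1, -136.3, 186.9]
tool_rot: [3.141, 0.0, 1.694]
force: [0.6, 0.5, -0.5]
width: 85.3
gripper_force: 0.0
clock: 8.73
eef_pos: [470.0, -136.5, 186.8]
tool_rot: [-3.141, 0.001, 2.671]
force: [-0.6, -0.7, 0.1]
width: 85.3
gripper_force: 0.0
clock: 9.15
eef_pos: [469.9, -136.5, 186.5]
tool_rot: [-3.141, 0.0, 2.906]
force: [0.0, -0.5, 1.0]
width: 85.6
gripper_force: 0.0
[ 0.03147062  0.47949663  0.27583041  2.01080518 -0.20162164  0.67668061
  1.77121111] [ 0.0138961  -0.51736169  1.04397727] [-0.03207904 -0.0082686  -0.00615498]
[7, 0, 70, 163, 180, 175]
[7, 0, 73, 162, 181, 175]
[258.89251483 242.06238608]
```

View pics/w2.png

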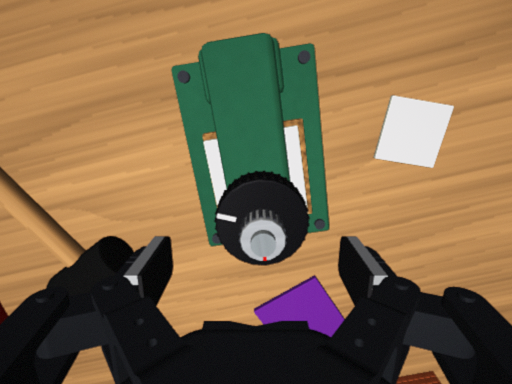

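The wrist view shows the inner knob top at (264,243), about 9 px (4.4 mm) right of the finger mid-plane at column 255.5. Shifting +y by 4.4 mm, descending and closing.

```bash
python3 -m inch '[[[0,0.43,0.8,0],[0,0.43,1.3,0],[0,0.43,1.65,0],[0,0.43,1.65,0]]]';  python3 -m inch '[[[0,0,0,0],[0,0,0,0],[0,0,0,0],[0,0,0,0],[0,0,0,0],[0,0,0,0],[0,0,0,0],[0,0,0,0]]]' 1.5; python3 -m inch '[[[0,0,0,0],[0,0,0,0],[0,0,0,0],[0,0,0,0],[0,0,0,0],[0,0,0,0]]]'; python3 -c "
from h import *
s=sensors.read_state();print(s['force'],s['torque'],s['tau'][6])"
```

```text
clock: 9.58
eef_pos: [470.2, -131.7, 168.6]
tool_rot: [-3.141, -0.002, 2.91]
force: [-0.3, 0.7, 0.7]
width: 85.3
gripper_force: 0.0
clock: 10.25
eef_pos: [471.0, -132.5, 170.2]
tool_rot: [-3.141, 0.001, 2.909]
force: [-1.1, -0.3, 5.5]
width: 23.5
gripper_force: 58.7
clock: 10.75
eef_pos: [471.0, -132.4, 170.2]
tool_rot: [-3.141, 0.001, 2.91]
force: [-1.7, -0.9, 6.5]
width: 23.8
gripper_force: 58.7
[-1.7311753  -0.85683597  6.5327699 ] [-0.18786335  0.27586549  0.0560837 ] -0.013796069542877376
```

```bash
cat > m.py <<'E'
from h import *
T=[];W=[]
for k in range(4):
    a=get_image('scene');s=sensors.read_state();T.append(s['torque']);W.append(s['tool_rot'][2])
e=np.mean([174+.5-min(1,a[174,c].min()/170)+max(0,1-a[175,c].min()/163) for c in(203,204,205,206)])
print('tz %.3f sd %.3f yaw %.2fdeg tau7 %.3f edge %.2f F %s clk %.2f j7 %.2f'%(np.mean(T,0)[2],np.std(T,0)[2],np.degrees(np.mean(W)),s['tau'][6],e,np.round(s['force'],1),s['clock'],s['qpos'][6]))
E
python3 m.py
for k in 1 2; do python3 -m inch '[[[0,0,0,3.5],[0,0,0,7],[0,0,0,7],[0,0,0,7]]]' >/dev/null; python3 m.py; done
```

```text
tz 0.014 sd 0.018 yaw 166.70deg tau7 -0.014 edge 174.01 F [-1.8 -1.3  5.9] clk 10.95 j7 1.78
tz 0.042 sd 0.019 yaw 159.71deg tau7 -0.043 edge 174.01 F [-1.4 -0.6  6.5] clk 11.48 j7 1.69
tz 0.048 sd 0.024 yaw 152.72deg tau7 -0.043 edge 174.01 F [-1.5 -0.5  6.9] clk 12.02 j7 1.59
```

```bash
cat > red.py <<'E'
from h import *
c=camera_params('wrist');i=get_image('wrist').astype(int)
p=P(c)@np.array([471,-132.3,188.3,1]);u=p[:2]/p[2]
y,x=np.where((i[:,:,2]>90)&(i[:,:,2]>2*i[:,:,1])&(i[:,:,2]>2*i[:,:,0]))
k=np.hypot(x-u[0],y-u[1])<45
print('knob',u,'red',k.sum(),x[k].mean() if k.any() else None,y[k].mean() if k.any() else None)
E
python3 red.py
python3 -m inch '[[[0,0,0,3.5],[0,0,0,7]]]' >/dev/null
python3 -c "
from h import *
s=sensors.read_state();print(s['torque'],s['force'],s['tau'][6],s['qd'][6])"
python3 m.py; python3 red.py
```

```text
knob [253.7042536  256.67120051] red 13 257.15384615384613 275.53846153846155
[-0.09797371  0.31056936  0.31912799] [-3.16002869 -0.20065396  5.82010264] 0.30194157734513283 -0.5428738864352565
tz 0.077 sd 0.041 yaw 145.63deg tau7 -0.051 edge 174.01 F [-1.3  0.3  6.3] clk 12.43 j7 1.50
knob [253.45805371 256.84467657] red 15 257.2 275.2
```

The knob turns with the grip without slipping: the red line stays fixed in the tool frame. Moving torque is 0.32 N m. The foot edge has stopped at row 174.0, so the foot already touches and the play is closing. That puts the gap at the earlier hold (edge 173.82) at about 1 mm. From here I'll take small equal turns and feel the torque.

```bash
cat > q.py <<'E'
from h import *
s=sensors.read_state();print('tz %.3f tau7 %.3f qd %.2f yaw %.2f clk %.2f'%(s['torque'][2],s['tau'][6],s['qd'][6],np.degrees(s['tool_rot'][2]),s['clock']))
E
for k in 1 2 3 4 5 6; do python3 -m inch '[[[0,0,0,1.5]]]' >/dev/null; python3 q.py; done; python3 m.py
```

```text
tz 0.323 tau7 0.084 qd -0.25 yaw 144.26 clk 12.57
tz 0.321 tau7 -0.050 qd -0.23 yaw 142.71 clk 12.65
tz 0.291 tau7 -0.067 qd -0.23 yaw 141.21 clk 12.73
tz 0.311 tau7 -0.068 qd -0.23 yaw 139.71 clk 12.82
tz 0.333 tau7 -0.068 qd -0.23 yaw 138.21 clk 12.90
tz 0.274 tau7 -0.068 qd -0.23 yaw 136.71 clk 12.98
tz 0.170 sd 0.009 yaw 136.71deg tau7 -0.154 edge 174.01 F [-1.4  0.5  6. ] clk 13.18 j7 1.39
```

```bash
for k in 1 2 3 4 5; do python3 -m inch '[[[0,0,0,1.5]]]' >/dev/null; python3 q.py; done; python3 m.py
```

```text
tz 0.381 tau7 0.096 qd -0.26 yaw 135.27 clk 13.27
tz 0.298 tau7 -0.048 qd -0.23 yaw 133.72 clk 13.35
tz 0.302 tau7 -0.067 qd -0.23 yaw 132.21 clk 13.43
tz 0.321 tau7 -0.068 qd -0.23 yaw 130.71 clk 13.52
tz 0.331 tau7 -0.069 qd -0.23 yaw 129.21 clk 13.60
tz 0.170 sd 0.023 yaw 129.21deg tau7 -0.155 edge 174.01 F [-1.9 -1.3  5.9] clk 13.80 j7 1.29
```

```bash
for k in 1 2 3 4 ; do python3 -m inch '[[[0,0,0,1.5]]]' >/dev/null; python3 q.py; done
```

```text
tz 0.291 tau7 0.096 qd -0.25 yaw 127.77 clk 13.88
tz 0.314 tau7 -0.049 qd -0.23 yaw 126.21 clk 13.97
tz 0.352 tau7 -0.067 qd -0.23 yaw 124.71 clk 14.05
tz 0.331 tau7 -0.069 qd -0.23 yaw 123.21 clk 14.13
```

```bash
for k in 1 2 3 4 ; do python3 -m inch '[[[0,0,0,1.5]]]' >/dev/null; python3 q.py; done
```

```text
tz 0.237 tau7 -0.069 qd -0.23 yaw 121.72 clk 14.22
tz 0.295 tau7 -0.069 qd -0.23 yaw 120.22 clk 14.30
tz 0.364 tau7 -0.087 qd -0.23 yaw 118.72 clk 14.38
tz 0.363 tau7 -0.118 qd -0.23 yaw 117.23 clk 14.47
```

The joint-7 torque is the cleaner signal. Its steady -0.069 has gone to -0.087, then -0.118, so the play is closed and the force is about 16 N. Two more steps should give about 30 N.

```bash
for k in 1 2 ; do python3 -m inch '[[[0,0,0,1.5]]]' >/dev/null; python3 q.py; done
```

```text
tz 0.372 tau7 -0.146 qd -0.23 yaw 115.73 clk 14.55
tz 0.428 tau7 -0.175 qd -0.23 yaw 114.24 clk 14.63
```

Both torques rose by about 0.11 N m, which gives about 30 N. Hold, release and rise.

```bash
python3 -m inch '[[[0,0,0,0],[0,0,0,0],[0,0,0,0],[0,0,0,0]]]' | tail -2; python3 m.py; python3 -m inch '[[[0,0,0,0],[0,0,0,0],[0,0,0,0],[0,0,0,0],[0,0,0,0],[0,0,0,0],[0,0,0,0],[0,0,0,0]]]' 8.54; python3 -m inch '[[[0,0,-1,0],[0,0,-3,0],[0,0,-6,0],[0,0,-10,0],[0,0,-14,0],[0,0,-14,0],[0,0,-14,0]]]'; python3 -c "
from h import *
a=get_image('scene');cv2.imwrite('pics/s4.png',cv2.resize(a[110:190,160:250],(675,600),interpolation=cv2.INTER_CUBIC))
s=sensors.read_state();print(s['force'],s['clock'],np.abs(s['qd']).max());print([int(a[r,204].min()) for r in range(172,178)])"
```

```text
width: 23.5
gripper_force: 58.9
tz 0.273 sd 0.034 yaw 114.27deg tau7 -0.258 edge 174.01 F [-0.9 -0.3  7.7] clk 15.17 j7 1.09
clock: 15.83
eef_pos: [471.0, -132.1, 169.8]
tool_rot: [-3.142, -0.0, 1.993]
force: [-0.5, -0.1, -0.8]
width: 85.2
gripper_force: 0.0
clock: 16.42
eef_pos: [472.2, -132.7, 312.6]
tool_rot: [3.137, 0.003, 1.994]
force: [-0.7, 0.2, -0.3]
width: 85.2
gripper_force: 0.0
[-0.85582491 -0.33492065 -0.57100038] 16.4667 0.03863517452670246
[6, 0, 69, 160, 178, 172]
```

View pics/s4.png

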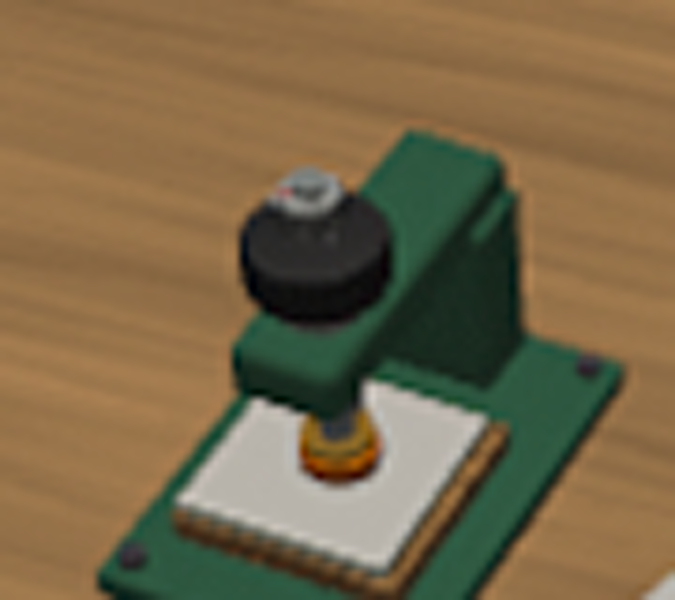

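The final view shows the tile in place, with the collar seated down on the foot at (340,450) and both knobs free. Handing in.

```bash
python3 -m inch '[[[0,0,0,0],[0,0,0,0]]]' >/dev/null; python3 -c "
from cell import order;print(order.finish_job())"
```

```text
the job is handed in; nothing more can be done
None
```

The tile is clamped at about 30 N by torque feel and both knobs are released. One slip from the brief: my last 10° outer-knob turn went past the roughly 1 mm hold above the tile and left the foot touching it lightly, in its play (about 4 N). The job is handed in; no verdict was returned.

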